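# Third hand for fastening a phone dock against a sprung rail

### The job

I am about to screw the bamboo phone dock to the desk from underneath and need a third hand. First slide the steel end stop along the clamping rail until its fin lines up with the thin index clip behind it; then bring the dock, standing on the desk, square against the sprung wooden bar with its left side just at the stop (touching or a few millimetres away, the stop still at the clip), and press the bar back half of its 30 mm travel, which takes about 10 N, never to its end. Finish while still holding the dock pressed like that with a steady push, and leave the other things on the desk as they are.

Things in the scene. Friction and masses are not known exactly. Their poses are not given: they have to be found in the camera images.
- fixture: Clamping rail fixed on the desk. Origin on the desk, midway along it, in the plane of the sprung bar's front face when at rest. x points away from the robot (the way to press), y along the rail to the left, z up. Its aluminium beam (x +48 to +72 mm, 270 long, 40 high; 6 mm high foot behind to x +90) carries the sprung bar in front and the end stop on top. Never moves.
- bar: Sprung dark wooden bar of the rail, to press against: 14 thick, 250 long, 5 to 35 mm above the desk. Origin on the desk under the middle of its front face, at rest the same as fixture's; same axes. Slides along x of fixture only, 0 to 30 mm, against springs of 0.667 N per mm (15 mm back means 10 N), and springs back when let go.
- stop_fin (a point): Centre of the end stop's upright steel fin, 70 mm above the desk: 30 long (x), 12 thick (y), 54 to 86 mm high. Grip it from above across the 12 mm, or push its side. Axes as fixture. The stop slides along y of fixture only, -100 to +100 mm from the rail's middle, with about 4 N of friction, and stays where left; it starts near the right (-y) end.
- stop_plate (a point): Centre of the end stop's front plate, one piece with the fin and in its plane: 32 long (x), 12 thick (y), 4 to 54 mm above the desk, standing 3 to 35 mm in front of the resting bar's face. A 12 thick arm, 42 to 54 mm high, joins it to the fin over the bar. The dock's left side goes at its right (-y) face, 6 mm from this point.
- clip_top (a point): Top of the thin steel index clip standing just behind the beam: blade 10 (x) by 4 (y), 66 high, on a 16 wide foot. Axes as fixture. Fixed. The stop is at the clip when fin and clip have the same position along y of fixture.
- dock_grip (a point): Bamboo phone dock, loose, 0.3 to 0.55 kg: base 110 long (x), 64 wide (y), 30 high; upright backrest 14 thick (x), 64 wide, across the middle of the base, 30 to 90 mm above the desk; 10 mm lip on the front end. This point is the backrest's centre, 60 mm up, midway along and across the base. x points to the plain rear end that goes against the bar, 55 mm away. Grip the backrest across its 14 mm.
- organiser: White plastic desk organiser, 130 x 200 x 125 high, at the left back, with a tiny closed drawer and pens. Origin under its centre. Leave alone.
- cup: Grey ceramic cup, 80 diameter, 90 high, loose. Origin under its centre. Leave alone.
- screw_jar: Glass jar of 56 diameter, 60 high, loose. Origin under its centre. Leave alone.
- magnifier: Chrome magnifier on a stand: 90 mm round foot, lens 84 across, 236 high, loose, on the right. Origin under its foot. Leave alone.
- screwdriver: Screwdriver lying on the right, for the person. Leave alone.
- notebook: Closed notebook 210 x 148 x 16 lying on the left. Origin under its centre. Leave alone.
- dock: The same phone dock as a whole, its origin on its underside, straight below dock_grip by 60 mm; axes as dock_grip.
Mind the look-alikes: they are no part of the job. What is shaped like the dock but blue is not meant.

How it is judged:
By the outcome, as a careful person would: the job done as asked, in the order asked, and still so for the second after the job is handed in, while the arm keeps its last pose, push and grip.
It also fails if it takes over 56 s, if anything falls off the work surface, if the arm or the gripper's body presses on something with over 40 N, if the wrist force passes 120 N, or if a joint passes its speed limit or range.

### The arm

A 7-joint arm with a two-finger parallel gripper is mounted at the origin on the work surface. World frame = base frame: x ahead of the robot, y to its left, z up, the work surface at z = 0. Lengths are in m, angles in degrees, forces in N, time in s.
With the tool pointing down it reaches from about 0.4 to 0.85 m from the base axis. Payload 4.5 kg.
Tool frame: the origin (TCP) lies midway between the tips of the shut fingers; the grasp point (between the pads) lies 19 mm behind it; z points along the fingers, y is the line along which they close (so a half turn about z gives the same grasp; the last joint's range is limited). The gripper opens to 88 mm and grips with 3 to 60 N. Pads are 18 mm wide; open, the fingers measure 123 mm over their backs; the gripper's body (75 mm by 187 mm) begins 45 mm behind the grasp point.
Start: joints at [-64.641, 39.483, -11.15, 89.685, 9.013, 51.709, -12.324], TCP at [0.248, 0.574, 0.239] pointing down, gripper open.
Joint ranges: [-172.22, 172.22], [-26.19, 119.32], [-84.43, 86.54], [7.71, 146.69], [-57.33, 237.33], [2.42, 119.75], [-152.13, 152.13]. Speed limits (degrees/s): [147.25, 147.25, 180, 180, 180, 180, 180].

### API

Orientations are given as [roll, pitch, yaw] about the fixed x, y, z axes, in that order (R = Rz(yaw) Ry(pitch) Rx(roll)).
In Python, from rig import env gives the robot as it stands.
- The arm moves only by the tool drive_tool, never from a script. Its argument "plan" is one flat list of numbers, 7 for each row, row after row: the shift along the tool's x, y, z in mm, then the turn, a rotation vector about the tool's x, y, z in degrees, then the finger opening in mm, from 0 to 88.1. A call has 1 to 12 rows; each row is the pose to reach, as a shift and turn from the pose commanded when the call began, along the tool's axes at that moment; what a row does not reach only later rows make up. A row lasts 1/10 s, in which the tool goes at most 50 mm and 8.59 degrees, less where a joint would pass 70% of its speed; a pose out of reach is approached as far as the arm can. A call with a gripper value outside its range is refused whole. The fingers move at their own pace and stop on an object; "squeeze" is the grip in N (left out, the last holds). Time passes only in rows, so rows that repeat a pose let the fingers close. It gives the time, the measured TCP pose, the force, the opening and the grip force at its end, in the units of the state.
- env.get_obs(): the state, without advancing time (a new reading comes with each control period).
- env.read_camera(name): name is "scene" or "top" or "wrist"; returns a dict with "frame" (480x640x3 uint8, blue, green, red), "intrinsics" (3x3 intrinsics, pixels), "T" (4x4, takes a point from camera to world coordinates); the wrist camera has in their place "T_tool_cam" (4x4, takes a point from camera to tool coordinates, whose origin is the TCP and whose axes are the flange's). Camera axes: x right, y down, z forward; pixel columns grow to the right and rows downward; lengths in m; the calibration is good to about 2 mm. A picture is of the moment at which its call begins: read the wrist's pose just before it. There is no depth.
- env.close_job(): hands the job in; it is judged then, once.
The state is a dict: "t": time; "q": joint angles; "qvel": joint speeds; "effort": joint torques, N m; "ee_pos": TCP position; "tcp_rot": TCP orientation; "ft_force": force on the tool from outside, world axes, zero at the start; "wrist_torque": the same for the moment, N m; "width": finger opening in m; "finger_force": force on a finger pad.
Only numpy, scipy, OpenCV 4.12 (cv2) and the standard library are available. Lean on these libraries where they do the work, as an engineer would, in place of code of your own. Each camera call takes 0.05 s, during which the arm holds its last target. There are 200 camera calls.

## Working session

There is one attempt and no reset: what is moved stays moved. The work goes in short steps, Python scripts to look and compute and a tool call to move; the robot and the scene stay as the last step left them, time stands still between calls to the robot, and variables do not carry over. Pictures are saved under pics/ and viewed, at most 10 in all, crops included, and the job is handed in when it is done.

Besides the shell and the picture viewer there is one more tool, called after "Call:" by a JSON object that holds its "op" and its "data". drive_tool: Moves the arm, as the interface text tells. Its arguments: {"type":"object","properties":{"plan":{"type":"array","items":{"type":"number"}},"squeeze":{"type":"number"}},"required":["plan"]}

```bash
mkdir -p pics; ls
cat > h.py <<'E'
import numpy as np, cv2, pickle
from scipy.spatial.transform import Rotation as R
def load(n): return pickle.load(open(n+'.pkl','rb'))
def ray(c,u,v):
    d=np.linalg.inv(c['intrinsics'])@[u,v,1.]; return c['T'][:3,3], c['T'][:3,:3]@d
def onz(c,u,v,z):
    o,d=ray(c,u,v); return o+d*(z-o[2])/d[2]
def proj(c,p):
    q=np.linalg.inv(c['T'])@np.append(p,1); w=c['intrinsics']@q[:3]; return w[:2]/w[2]
def tri(c1,a,c2,b):
    o1,d1=ray(c1,*a);o2,d2=ray(c2,*b)
    s=np.linalg.lstsq(np.c_[d1,-d2],o2-o1,rcond=None)[0]
    p,q=o1+s[0]*d1,o2+s[1]*d2; return (p+q)/2,np.linalg.norm(p-q)
E
python3 - <<'E'
from rig import env
from h import *
o=env.get_obs();print({k:np.round(v,3) for k,v in o.items()})
for n in ['scene','top']:
    c=env.read_camera(n);pickle.dump(c,open(n+'.pkl','wb'));cv2.imwrite(f'pics/{n}.png',c['frame']);print(c['T'].round(3),c['intrinsics'])
E
```

```text
pics
{'t': np.float64(0.0), 'q': array([-64.642,  39.534, -11.147,  89.743,   9.014,  51.71 , -12.325]), 'qvel': array([-0.048, -0.022, -0.082, -0.025,  0.04 , -0.035, -0.009]), 'effort': array([-0.0000e+00, -5.2756e+01, -1.2670e+00, -1.5343e+01, -5.3000e-02,
        6.0000e-03,  0.0000e+00]), 'ee_pos': array([0.248, 0.573, 0.238]), 'tcp_rot': array([-1.79895e+02,  7.00000e-03,  1.56585e+02]), 'ft_force': array([-1.025,  0.56 ,  0.227]), 'wrist_torque': array([-0.006,  0.027,  0.046]), 'finger_force': np.float64(0.0), 'width': np.float64(0.088)}
[[ 0.283  0.752 -0.595  1.377]
 [ 0.959 -0.218  0.181 -0.22 ]
 [ 0.006 -0.622 -0.783  1.162]
 [ 0.     0.     0.     1.   ]] [[616.58866261   0.         317.91968708]
 [  0.         616.58866261 229.83247417]
 [  0.           0.           1.        ]]
[[-0.005 -0.992  0.126  0.371]
 [-1.     0.006  0.01   0.017]
 [-0.011 -0.126 -0.992  1.278]
 [ 0.     0.     0.     1.   ]] [[549.70774282   0.         319.78252245]
 [  0.         549.70774282 236.47470532]
 [  0.           0.           1.        ]]
```

View pics/scene.png

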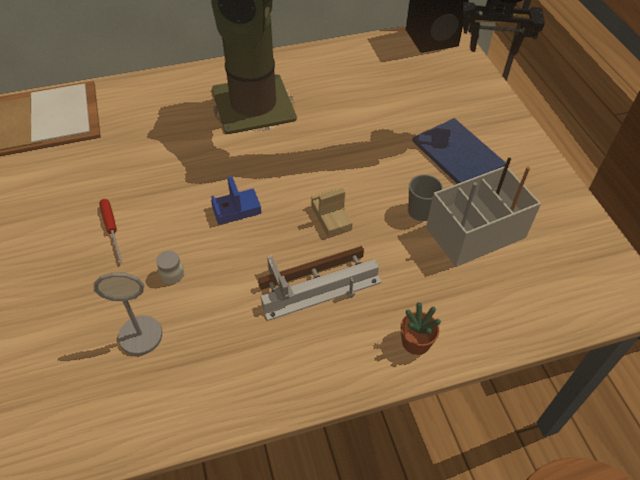

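View pics/top.png

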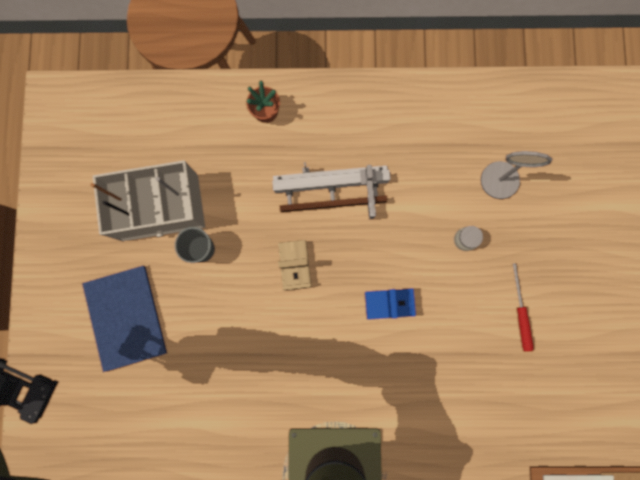

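The scene view shows the bamboo dock at (330,212), the blue look-alike at (236,204), the rail at (320,280), the stop at (277,272) and the clip at (351,285). In the top view these are the dock (295,265), blue (390,303), rail (333,185), stop (372,190) and clip (306,168). Only the bamboo one at (295,265) fits, since blue is ruled out. I'll confirm it in one enlarged crop.

Run:
```python
from h import *
a=load('top')['frame'][150:310,260:420];b=load('scene')['frame'][170:330,235:395]
f=lambda x:cv2.resize(x,(400,400)*1,interpolation=cv2.INTER_CUBIC)
a2=cv2.resize(a,(400,400),interpolation=cv2.INTER_CUBIC);b2=f(b)
cv2.imwrite('pics/crop.png',np.hstack([a2,b2]))
```

```text
(no output)
```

View pics/crop.png

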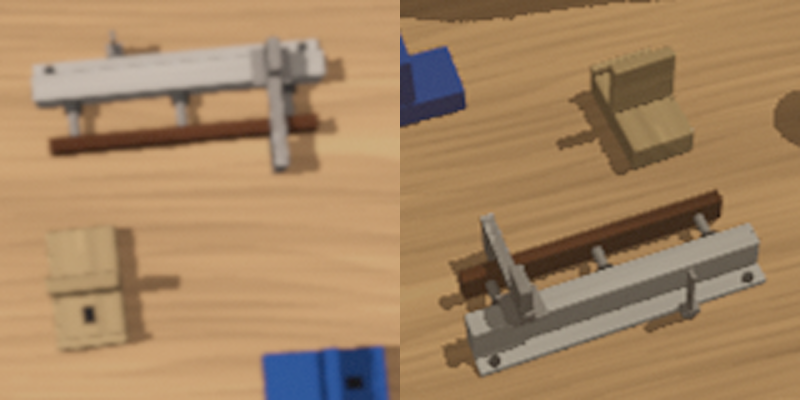

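The crop confirms the bamboo dock at crop (85,288), with its plain end towards the bar, and the stop at crop (275,60-165) and the clip top at crop (113,36). In the scene crop the clip top is at (690,270).

Run:
```python
from h import *
t=load('top');s=load('scene')
T=lambda x,y:(260+x/2.5-.3,150+y/2.5-.3); S=lambda x,y:(235+(x-400)/2.5-.3,170+y/2.5-.3)
p=lambda n,v:print(n,np.round(v,4))
L=onz(t,*T(51,154),.035);Rr=onz(t,*T(317,131),.035);p('barL',L);p('barR',Rr)
p('mid',(L+Rr)/2);d=L-Rr;p('len',np.linalg.norm(d));print('yaw',np.degrees(np.arctan2(-d[0],d[1])))
print('clip',tri(t,T(113,34),s,S(691,270)), onz(t,*T(113,34),.066))
p('plate front top',onz(t,*T(281,168),.054)); p('fin top',onz(t,*T(273,40),.086));p('fin top front',onz(t,*T(273,75),.086))
p('beam L back top',onz(t,*T(33,65),.04));p('beam R back',onz(t,*T(320,40),.04));p('beam front L',onz(t,*T(37,103),.04));p('beam front R',onz(t,*T(323,75),.04))
# dock mask by colour: print contour rect
f=t['frame'];hsv=cv2.cvtColor(f,cv2.COLOR_BGR2HSV);print(hsv[255,295],hsv[280,288],hsv[265,350])
for n,q in dict(rearL=(44,230),rearR=(114,226)).items(): p(n,onz(t,*T(*q),.03))
for n,q in dict(bkL=(50,294),bkR=(120,286)).items(): p(n,onz(t,*T(*q),.09))
for n,q in dict(frL=(60,350),frR=(125,342)).items(): p(n,onz(t,*T(*q),.04))
for n,a in dict(A=(592,68),B=(673,50)).items(): p('scene bk top '+n,onz(s,*S(*a),.09))
for n,a in dict(A=(632,145),B=(692,133)).items(): p('scene rear '+n,onz(s,*S(*a),.03))
```

```text
barL [0.588  0.1206 0.035 ]
barR [ 0.6077 -0.1236  0.035 ]
mid [ 0.5979 -0.0015  0.035 ]
len 0.245
yaw 4.617007783652563
clip (array([0.69124004, 0.06259124, 0.07036403]), np.float64(0.0008715119692926377)) [0.69228049 0.06233235 0.066     ]
plate front top [ 0.5705 -0.0884  0.054 ]
fin top [ 0.6804 -0.0805  0.086 ]
fin top front [ 0.6487 -0.08    0.086 ]
beam L back top [0.6704 0.1371 0.04  ]
beam R back [ 0.692  -0.1276  0.04  ]
beam front L [0.6347 0.1332 0.04  ]
beam front R [ 0.659  -0.1296  0.04  ]
[ 18  97 186] [ 18  99 190] [ 15 110 192]
rearL [0.5184 0.1271 0.03  ]
rearR [0.5217 0.063  0.03  ]
bkL [0.4555 0.1164 0.09  ]
bkR [0.4621 0.0557 0.09  ]
frL [0.4087 0.1113 0.04  ]
frR [0.4155 0.053  0.04  ]
scene bk top A [0.4639 0.0408 0.09  ]
scene bk top B [0.4634 0.1199 0.09  ]
scene rear A [0.5161 0.0648 0.03  ]
scene rear B [0.518  0.1236 0.03  ]
```

```bash
cat >> h.py <<'E'
def mv(o,p,yaw):
    Rt=R.from_euler('xyz',o['tcp_rot'],degrees=True); G=R.from_euler('xyz',[180,0,yaw],degrees=True)
    print('shift mm',((Rt.inv().apply(np.array(p)-o['ee_pos']))*1000).round(1),'turn',np.degrees((Rt.inv()*G).as_rotvec()).round(2))
def wcam(env):
    o=env.get_obs();c=env.read_camera('wrist');X=np.eye(4);X[:3,:3]=R.from_euler('xyz',o['tcp_rot'],degrees=True).as_matrix();X[:3,3]=o['ee_pos']
    c['T']=X@c['T_tool_cam'];return o,c
E
python3 - <<'E'
from rig import env
from h import *
mv(env.get_obs(),[.664,-.08,.2],184.6)
E
```

```text
shift mm [-641.  -433.9   38.8] turn [-9.000e-02 -2.000e-02 -2.802e+01]
```

Call:
{"op": "drive_tool", "data": {"plan": [-40,-27,0,0,0,-2,60,-80,-54,0,0,0,-5,60,-120,-81,0,0,0,-8,60,-160,-108,0,0,0,-11,60,-200,-135,0,0,0,-14,60,-240,-162,0,0,0,-17,60,-280,-189,0,0,0,-20,60,-320,-216,0,0,0,-23,60,-360,-243,0,0,0,-26,60,-400,-270,0,0,0,-28,60,-440,-297,0,0,0,-28,60,-480,-324,0,0,0,-28,60]}}

```text
t: 1.3
ee_pos: [0.5607, 0.0834, 0.2385]
tcp_rot: [180.0, -0.0, -175.4]
ft_force: [0.5, 0.5, 0.0]
width: 0.0599
finger_force: 0.0
```

Run:
```python
from rig import env
from h import *
mv(env.get_obs(),[.664,-.08,.2],184.6)
```

```text
shift mm [ -90.  -171.1   38.4] turn [ 0.01 -0.03 -0.03]
```

Call:
{"op": "drive_tool", "data": {"plan": [-20,-40,10,0,0,0,60,-40,-80,20,0,0,0,60,-60,-120,30,0,0,0,60,-85,-160,38,0,0,0,60,-90,-171,38,0,0,0,60,-90,-171,38,0,0,0,60,-90,-171,38,0,0,0,60]}}

```text
t: 2.0
ee_pos: [0.6628, -0.0758, 0.2006]
tcp_rot: [179.9, -0.0, -175.3]
ft_force: [-0.0, -0.1, 0.5]
width: 0.0599
finger_force: 0.0
```

Run:
```python
from rig import env
from h import *
o,c=wcam(env);pickle.dump((o,c),open('w1.pkl','wb'));cv2.imwrite('pics/w1.png',c['frame'])
print(o['ee_pos'],o['tcp_rot']);print(proj(c,[.664,-.08,.086]),proj(c,[.6915,.0625,.066]))
```

```text
[ 0.66275459 -0.07578466  0.20061459] [ 1.79883044e+02 -4.47545196e-02 -1.75329248e+02]
[317.44067753 235.14459184] [484.34945732 273.01730501]
```

View pics/w1.png

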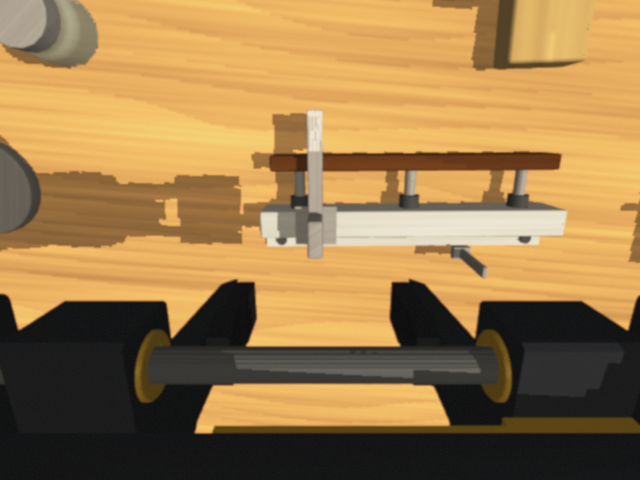

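The wrist view shows the fin top at about (316,235) and the clip tip at (485,271). Both match my predicted positions to within 1–2 px.

Run:
```python
from h import *
o,c=load('w1')
f=onz(c,316,236,.086);k=onz(c,484.5,271.5,.066);print(f,k)
f1=onz(c,316,112,.054);print('plate front top',f1)
a=onz(c,270,154,.035);b=onz(c,560.5,152.5,.035);d=b-a;print(a,b,np.linalg.norm(d),np.degrees(np.arctan2(-d[0],d[1])))
a2=onz(c,262,239,.04);b2=onz(c,564,237,.04);d=b2-a2;psi=np.arctan2(-d[0],d[1]);print('beam back',np.degrees(psi),np.linalg.norm(d))
psi=np.radians(4.65);y=np.array([-np.sin(psi),np.cos(psi),0])
print('dy',(k-f)@y); mv(o,[f[0],f[1],.06],184.65)
```

```text
[ 0.66475631 -0.08103487  0.086     ] [0.69014342 0.06234663 0.066     ]
plate front top [ 0.57463735 -0.08828466  0.054     ]
[ 0.61029738 -0.12501414  0.035     ] [0.58939202 0.12058063 0.035     ] 0.2464829079183613 4.865366955356333
beam back 4.936337157996564 0.2693398942642173
dy 0.1408514683935267
shift mm [ -1.7  -5.7 140.6] turn [ 0.12 -0.04  0.02]
```

Call:
{"op": "drive_tool", "data": {"plan": [-1,-1,40,0,0,0,50,-1,-1,80,0,0,0,50,-1,-1,110,0,0,0,50,-1,-1,125,0,0,0,50,-1,-1,138,0,0,0,50,-1,-1,138,0,0,0,50,-1,-1,138,0,0,0,9,-1,-1,138,0,0,0,6,-1,-1,138,0,0,0,6,-1,-1,138,0,0,0,6,-1,-1,138,0,0,0,6], "squeeze": 15}}

```text
t: 3.15
ee_pos: [0.665, -0.0802, 0.0634]
tcp_rot: [-179.9, 0.1, -175.4]
ft_force: [1.2, -3.9, 1.3]
width: 0.012
finger_force: 1.9
```

Call:
{"op": "drive_tool", "data": {"plan": [0,8,0,0,0,0,6,0,22,0,0,0,0,6,0,38,0,0,0,0,6,0,54,0,0,0,0,6,0,70,0,0,0,0,6,0,86,0,0,0,0,6,0,102,0,0,0,0,6,0,116,0,0,0,0,6,0,128,0,0,0,0,6,0,136,0,0,0,0,6,0,140,0,0,0,0,6,0,141,0,0,0,0,6], "squeeze": 25}}

```text
t: 4.35
ee_pos: [0.6526, 0.0616, 0.0633]
tcp_rot: [-179.9, -0.1, -175.4]
ft_force: [-2.5, -3.7, 6.5]
width: 0.0117
finger_force: 25.0
```

Call:
{"op": "drive_tool", "data": {"plan": [0,0,0,0,0,0,6,0,0,0,0,0,0,6,0,0,0,0,0,0,6]}}

```text
t: 4.65
ee_pos: [0.6526, 0.0616, 0.0633]
tcp_rot: [-179.9, -0.1, -175.4]
ft_force: [-1.3, -2.2, 5.9]
width: 0.0115
finger_force: 25.0
```

Run:
```python
from rig import env
from h import *
o,c=wcam(env);pickle.dump((o,c),open('w2.pkl','wb'))
print(o['ee_pos'],o['tcp_rot'],o['width'],o['ft_force'])
t=env.read_camera('top');pickle.dump(t,open('top2.pkl','wb'))
print(proj(t,[.654,.061,.086]))
a=cv2.resize(t['frame'][150:230,265:365],(500,400),interpolation=cv2.INTER_CUBIC)
w=c['frame'][90:390,180:405];w=cv2.resize(w,(300,400))
cv2.imwrite('pics/c2.png',np.hstack([a,w]))
```

```text
[0.65260486 0.0615623  0.0633044 ] [-1.79938941e+02 -6.69148257e-02 -1.75411659e+02] 0.011520952041558735 [-1.29920077 -2.23693875  5.88855097]
[305.18595255 177.80894359]
```

View pics/c2.png

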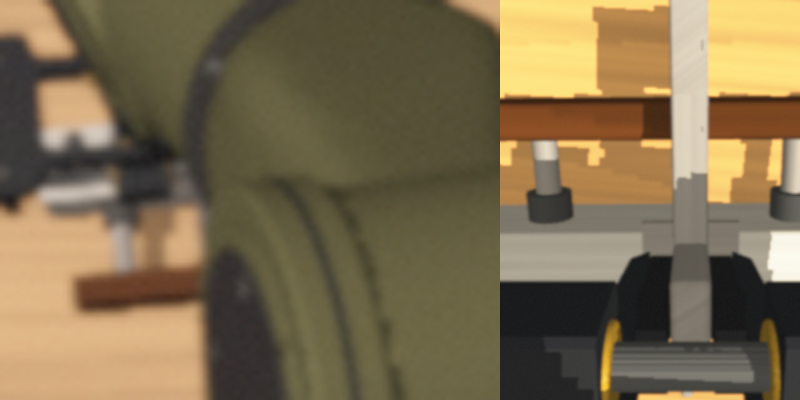

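The stop moved, but the arm blocks the top view and the clip sits outside the wrist crop. I'll release, rise and look again.

Call:
{"op": "drive_tool", "data": {"plan": [0,0,0,0,0,0,30,0,0,0,0,0,0,30,0,0,-5,0,0,0,30,0,0,-35,0,0,0,30,0,0,-80,0,0,0,30,0,0,-120,0,0,0,30,0,0,-138,0,0,0,30,0,0,-138,0,0,0,30,0,0,-138,0,0,0,30]}}

```text
t: 5.65
ee_pos: [0.6529, 0.0619, 0.2003]
tcp_rot: [180.0, -0.0, -175.4]
ft_force: [0.0, 0.4, -0.5]
width: 0.0297
finger_force: 0.0
```

Run:
```python
from rig import env
from h import *
o,c=wcam(env);pickle.dump((o,c),open('w3.pkl','wb'))
s=env.read_camera('scene');pickle.dump(s,open('scene3.pkl','wb'))
print(o['ee_pos'],proj(c,[.654,.061,.086]),proj(c,[.69,.0623,.066]),proj(s,[.69,.0623,.066]))
a=cv2.resize(c['frame'][60:360,200:440],(480,600),interpolation=cv2.INTER_CUBIC)
b=cv2.resize(s['frame'][220:320,330:383],(318,600),interpolation=cv2.INTER_CUBIC)
cv2.imwrite('pics/c3.png',np.hstack([a,b]))
```

```text
[0.65288163 0.06189069 0.20032666] [322.13906755 235.38469736] [320.35145872 270.27994403] [350.48536416 278.43265469]
```

View pics/c3.png

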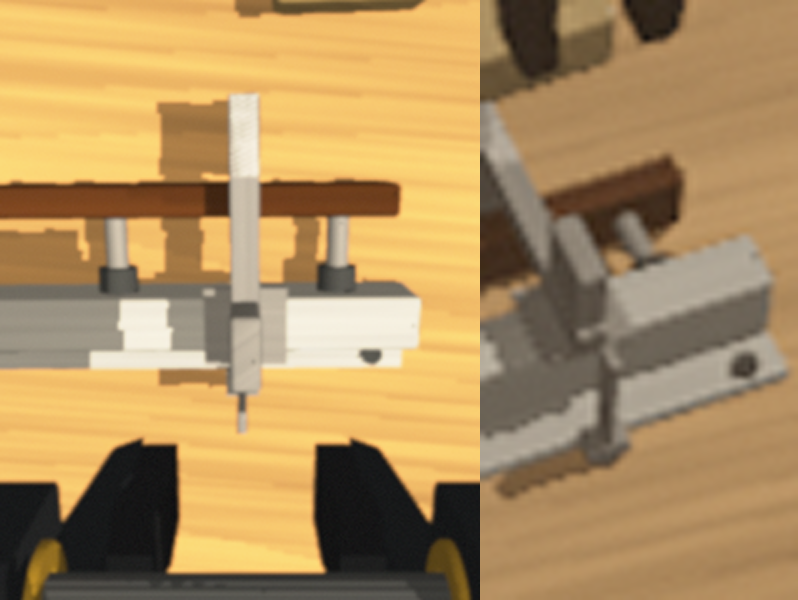

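In the wrist view the fin top centre is at about (322,235) and the clip top at (320.7,274), nearly in line.

Run:
```python
from h import *
o,c=load('w3');psi=np.radians(4.75);y=np.array([-np.sin(psi),np.cos(psi),0]);x=np.array([np.cos(psi),np.sin(psi),0])
fr=c['frame'][:,:,1].astype(int)
for r in (235,245,250,270,272,274,310): print(r,fr[r,306:336])
f=onz(c,322,235,.086);k=onz(c,320.7,275,.066);print(f,k,(k-f)@y*1e3)
a=onz(c,60//2+200,183//2+60,.035)
# bar front line
for u in (210,260,380): print(u,[int(v) for v in fr[145:175,u]])
print(c['intrinsics'],c['T_tool_cam'].round(3))
print(np.degrees(R.from_matrix(c['T'][:3,:3]).as_euler('xyz')))
```

```text
235 [109 110 109 108 109 110 108 107 107 121 145 168 180 182 182 185 185 186
 187 187 188 187 187 179 169 173 180 184 184 182]
245 [133 132 128 124 124 125 123 111 102 115 145 167 178 180 181 181 183 188
 189 192 192 193 190 186 184 196 207 211 210 209]
250 [117 118 117 116 117 117 117 112 109 121 149 174 186 189 188 187 188 189
 188 191 191 191 189 184 177 184 194 198 197 198]
270 [189 189 189 190 190 190 189 190 189 190 191 182 166 165 177 185 181 179
 184 192 194 194 193 195 195 195 195 195 195 196]
272 [195 196 195 193 194 193 192 191 193 191 191 182 164 164 175 182 181 176
 181 188 189 190 189 188 190 190 190 189 189 189]
274 [203 204 203 202 203 202 202 202 202 204 203 193 173 165 176 183 182 182
 191 198 200 200 200 199 198 198 198 198 197 196]
310 [203 202 202 202 203 203 203 203 202 202 201 202 201 202 201 200 200 200
 200 200 200 199 199 199 199 198 200 198 197 197]
[0.65370742 0.06087181 0.086     ] [0.69420276 0.06291678 0.066     ] -1.315400754333918
210 [216, 216, 216, 213, 200, 159, 107, 62, 49, 58, 66, 68, 66, 68, 68, 69, 69, 70, 70, 72, 71, 71, 67, 82, 128, 175, 191, 191, 192, 188]
260 [214, 213, 212, 213, 210, 186, 126, 63, 50, 60, 65, 67, 68, 68, 67, 69, 69, 71, 71, 73, 72, 70, 69, 88, 133, 175, 190, 192, 190, 191]
380 [207, 203, 198, 190, 167, 112, 59, 50, 60, 62, 64, 61, 62, 61, 61, 63, 63, 65, 66, 65, 63, 65, 88, 141, 184, 198, 199, 199, 202, 204]
[[358.31397498   0.         322.74079961]
 [  0.         358.31397498 237.40923659]
 [  0.           0.           1.        ]] [[-0.002 -0.961 -0.278  0.073]
 [ 1.    -0.002  0.    -0.001]
 [-0.001 -0.278  0.961 -0.146]
 [ 0.     0.     0.     1.   ]]
[ 1.63879259e+02 -3.76061754e-02  9.45041569e+01]
```

The fin is about 1.7 mm past the clip on the +y side, so I'll regrip and nudge it back.

Call:
{"op": "drive_tool", "data": {"plan": [0,0,45,0,0,0,40,0,0,90,0,0,0,40,0,0,125,0,0,0,40,0,0,138,0,0,0,40,0,0,138,0,0,0,10,0,0,138,0,0,0,6,0,0,138,0,0,0,6,0,-0.5,138,0,0,0,6,0,-1,138,0,0,0,6,0,-1.7,138,0,0,0,6,0,-1.7,138,0,0,0,6,0,-1.7,138,0,0,0,6]}}

```text
t: 6.95
ee_pos: [0.6547, 0.0618, 0.0646]
tcp_rot: [179.9, 0.2, -175.4]
ft_force: [-1.1, 2.7, 7.0]
width: 0.0119
finger_force: 25.0
```

Call:
{"op": "drive_tool", "data": {"plan": [0,0,0,0,0,0,6,0,0,0,0,0,0,30,0,0,0,0,0,0,30,0,0,-5,0,0,0,30,0,0,-35,0,0,0,30,0,0,-80,0,0,0,30,0,0,-120,0,0,0,30,0,0,-138,0,0,0,30,0,0,-138,0,0,0,30,0,0,-138,0,0,0,30]}}

```text
t: 7.95
ee_pos: [0.653, 0.0597, 0.2003]
tcp_rot: [-180.0, -0.0, -175.4]
ft_force: [-0.1, 0.1, 0.1]
width: 0.0296
finger_force: 0.0
```

Run:
```python
from rig import env
from h import *
o,c=wcam(env);pickle.dump((o,c),open('w4.pkl','wb'));print(o['ee_pos'],o['tcp_rot'])
fr=c['frame'][:,:,1].astype(int)
for r in (245,250,272,274): print(r,fr[r,304:336])
s=env.read_camera('scene');pickle.dump(s,open('scene4.pkl','wb'))
mv(o,[.466,.088,.16],96)
```

```text
[0.65297234 0.05968243 0.20029615] [-1.79976671e+02 -4.11569070e-02 -1.75434814e+02]
245 [133 134 133 134 134 132 127 125 124 125 123 119 110 107 116 141 166 176
 180 179 180 182 185 188 192 193 191 191 188 187 198 209]
250 [122 121 119 117 117 118 118 117 117 118 116 114 110 109 118 145 172 185
 187 188 187 187 188 189 191 191 192 190 185 179 186 196]
272 [194 194 195 195 195 194 193 192 193 192 192 191 192 191 190 189 179 162
 166 179 186 190 191 191 190 189 189 188 189 190 190 190]
274 [202 202 202 202 203 202 202 204 203 201 202 202 202 202 203 202 190 171
 170 179 187 192 196 198 200 199 199 198 197 197 197 195]
shift mm [184.1  43.1  40.4] turn [-5.000e-02 -1.000e-02  8.857e+01]
```

The stop barely moved: the arm's compliance took up the nudge before it overcame the friction. I'll repeat it, watching the measured TCP.

Call:
{"op": "drive_tool", "data": {"plan": [0,1.9,45,0,0,0,40,0,1.9,90,0,0,0,40,0,1.9,125,0,0,0,40,0,1.9,138,0,0,0,40,0,1.9,138,0,0,0,10,0,1.9,138,0,0,0,6,0,1.9,138,0,0,0,6,0,0.5,138,0,0,0,6,0,-1,138,0,0,0,6,0,-1.5,138,0,0,0,6,0,-1.5,138,0,0,0,6,0,-1.5,138,0,0,0,6]}}

```text
t: 9.25
ee_pos: [0.6548, 0.0607, 0.0646]
tcp_rot: [179.8, 0.2, -175.4]
ft_force: [-0.0, 2.8, 6.6]
width: 0.0117
finger_force: 25.0
```

Call:
{"op": "drive_tool", "data": {"plan": [0,0,0,0,0,0,6,0,0,0,0,0,0,6]}}

```text
t: 9.45
ee_pos: [0.6548, 0.0606, 0.0646]
tcp_rot: [179.9, 0.2, -175.4]
ft_force: [-1.5, 4.3, 7.6]
width: 0.0115
finger_force: 25.0
```

Call:
{"op": "drive_tool", "data": {"plan": [0,-0.6,-2,0,0,0,6,0,-1,-2,0,0,0,6,0,-1,-2,0,0,0,6,0,-1,-2,0,0,0,6]}}

```text
t: 9.85
ee_pos: [0.6548, 0.0592, 0.0648]
tcp_rot: [179.9, 0.2, -175.4]
ft_force: [3.3, 4.2, -3.5]
width: 0.0119
finger_force: 25.0
```

Call:
{"op": "drive_tool", "data": {"plan": [0,0,0,0,0,0,30,0,0,0,0,0,0,30,0,0,-5,0,0,0,30,0,0,-35,0,0,0,30,0,0,-80,0,0,0,30,0,0,-120,0,0,0,30,0,0,-136,0,0,0,30,0,0,-136,0,0,0,30,0,0,-136,0,0,0,30]}}

```text
t: 10.75
ee_pos: [0.6531, 0.0569, 0.2004]
tcp_rot: [-180.0, -0.0, -175.4]
ft_force: [0.0, 0.0, 0.3]
width: 0.0299
finger_force: 0.0
```

Run:
```python
from rig import env
from h import *
o,c=wcam(env);pickle.dump((o,c),open('w5.pkl','wb'));print(o['ee_pos'],o['tcp_rot'])
fr=c['frame'][:,:,1].astype(int)
for r in (245,250,272,274): print(r,fr[r,310:342])
s=env.read_camera('scene');pickle.dump(s,open('scene5.pkl','wb'))
a=cv2.resize(c['frame'][190:310,280:376],(480,600),interpolation=cv2.INTER_CUBIC)
b=cv2.resize(s['frame'][220:320,330:383],(318,600),interpolation=cv2.INTER_CUBIC)
cv2.imwrite('pics/c5.png',np.hstack([a,b]))
mv(o,[.466,.088,.16],96)
```

```text
[0.65308266 0.05694137 0.2003606 ] [-1.79957906e+02 -4.70920469e-02 -1.75442920e+02]
245 [144 144 141 133 126 127 126 122 119 137 161 175 179 180 181 182 184 187
 191 193 193 191 179 160 166 193 208 211 211 211 212 212]
250 [118 116 117 116 117 117 118 114 116 137 166 182 187 187 189 187 188 188
 189 191 190 189 179 169 178 192 196 197 198 198 200 200]
272 [193 193 194 192 191 191 191 192 190 191 190 191 188 180 162 159 174 183
 180 176 181 186 189 189 189 188 188 188 189 189 188 189]
274 [202 202 203 201 202 202 201 202 202 203 202 204 201 190 169 162 174 183
 181 182 189 196 197 197 197 197 196 195 195 194 194 194]
shift mm [184.   45.9  40.5] turn [-7.000e-02 -0.000e+00  8.856e+01]
```

View pics/c5.png

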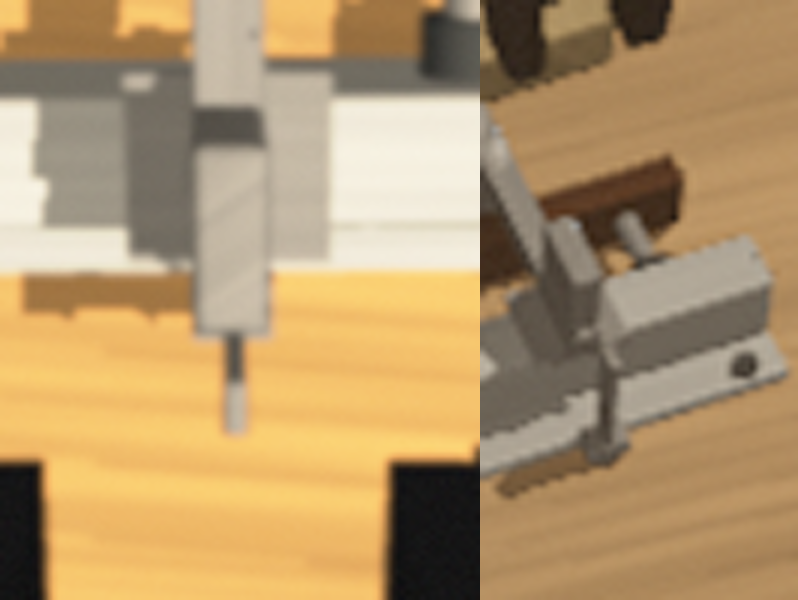

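The fin at crop (232,240) and the clip at (235,410) are in line to about 0.5 mm. Next I'll hover over the dock.

Call:
{"op": "drive_tool", "data": {"plan": [15,4,0,0,0,8,50,32,8,0,0,0,16,50,50,12,0,0,0,24,50,68,16,0,0,0,32,50,86,20,0,0,0,40,50,104,25,0,0,0,48,50,120,30,0,0,0,56,50,136,34,0,0,0,64,50,152,38,0,0,0,72,50,168,42,0,0,0,80,50,180,46,0,0,0,86,50,184,46,0,0,0,88.6,50]}}

```text
t: 12.05
ee_pos: [0.464, 0.0889, 0.1995]
tcp_rot: [-179.8, 0.0, 95.9]
ft_force: [-0.4, 0.3, -0.5]
width: 0.0501
finger_force: 0.0
```

Call:
{"op": "drive_tool", "data": {"plan": [0,0,0,0,0,0,50,0,0,0,0,0,0,50]}}

```text
t: 12.25
ee_pos: [0.4663, 0.0886, 0.2]
tcp_rot: [-179.9, 0.0, 96.0]
ft_force: [0.8, 0.6, 0.5]
width: 0.0499
finger_force: 0.0
```

Run:
```python
from rig import env
from h import *
o,c=wcam(env);pickle.dump((o,c),open('w6.pkl','wb'));print(o['ee_pos'],o['tcp_rot'])
cv2.imwrite('pics/w6.png',c['frame'])
```

```text
[0.46632614 0.08860109 0.20002478] [-1.79925136e+02  2.98032761e-02  9.60481591e+01]
```

View pics/w6.png

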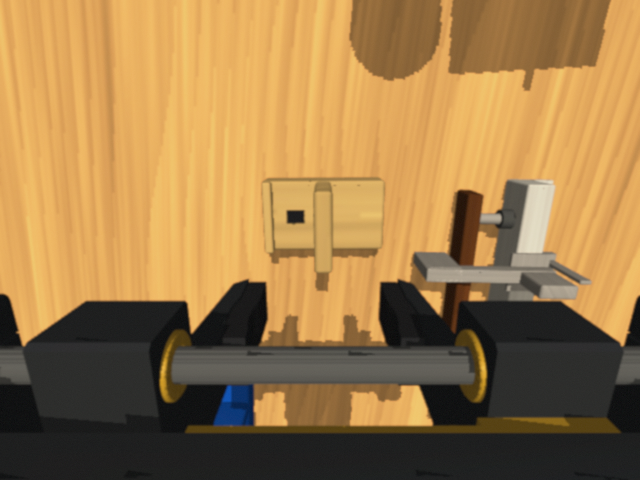

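The wrist view shows the dock with its backrest top at (315–331, 184–272), its base edges square to the tool, and the bar at (465,200).

Run:
```python
from h import *
o,c=load('w6')
p=lambda n,v:print(n,np.round(v,4))
fr=c['frame'][:,:,2].astype(int)
print(fr[178:192,323],fr[264:278,323]);print(fr[205,308:338])
p('bk far',onz(c,323,184,.09));p('bk near',onz(c,323,271.5,.09));p('bkc',onz(c,323,228,.09))
p('rear left',onz(c,383,179.5,.03));p('front left',onz(c,268,179.5,.03));p('rear right',onz(c,382.5,248,.03))
p('bar front top left',onz(c,456.5,192,.035))
p('plate corner',onz(c,415,253,.054))
Rt=R.from_euler('xyz',o['tcp_rot'],degrees=True)
print('bk center in tool',Rt.inv().apply(onz(c,323,228,.09)-o['ee_pos'])*1e3)
```

```text
[163 154 163 173 167 161 159 158 161 160 153 149 159 183] [208 208 208 207 208 208 204 185 158 137 130 129 128 129]
[222 222 222 222 211 181 171 185 199 210 213 213 213 211 211 212 211 210
 210 209 206 196 178 161 171 202 221 223 223 223]
bk far [0.4614 0.125  0.09  ]
bk near [0.4683 0.0586 0.09  ]
bkc [0.4647 0.0927 0.09  ]
rear left [0.5141 0.1263 0.03  ]
front left [0.4138 0.1158 0.03  ]
rear right [0.5231 0.0639 0.03  ]
bar front top left [0.5785 0.1228 0.035 ]
plate corner [0.5466 0.0696 0.054 ]
bk center in tool [  4.33168922  -0.98920594 110.02393263]
```

Call:
{"op": "drive_tool", "data": {"plan": [3,0,45,0,0,0,50,3,0,90,0,0,0,50,3,0,125,0,0,0,50,3,0,143,0,0,0,50,3,0,149,0,0,0,50,3,0,149,0,0,0,50,3,0,149,0,0,0,14,3,0,149,0,0,0,8,3,0,149,0,0,0,8,3,0,149,0,0,0,8,3,0,149,0,0,0,8], "squeeze": 35}}

```text
t: 13.4
ee_pos: [0.4663, 0.0918, 0.0522]
tcp_rot: [180.0, -0.0, 96.0]
ft_force: [1.3, 0.4, 4.7]
width: 0.0137
finger_force: 35.0
```

Run:
```python
from rig import env
from h import *
o=env.get_obs();print(o['ee_pos'],o['ft_force'],o['width'])
psi=np.radians(4.75);y=np.array([-np.sin(psi),np.cos(psi),0]);x=np.array([np.cos(psi),np.sin(psi),0])
fin=np.array([.6537,.0592,0]);O=np.array([.599,-.002,0]);e=o['ee_pos']*[1,1,0]
print('fin',(fin-O)@x,(fin-O)@y,'dock',(e-O)@x,(e-O)@y)
t=e+y*((fin-O)@y-.041-(e-O)@y);t[2]=o['ee_pos'][2];print(t);mv(o,t,94.75)
```

```text
[0.46626517 0.09182239 0.05216853] [1.32451715 0.40544717 4.7125696 ] 0.013743846770879255
fin 0.05957999528637443 0.05646019980194543 dock -0.12450969359533272 0.10449168704190426
[0.4736377  0.00309668 0.05216853]
shift mm [-89.   -1.9  -0. ] turn [ 0.03 -0.01  1.24]
```

Call:
{"op": "drive_tool", "data": {"plan": [-8,0,0,0,0,0.3,8,-20,0,0,0,0,0.6,8,-34,-1,0,0,0,1.2,8,-48,-1,0,0,0,1.2,8,-62,-1,0,0,0,1.2,8,-76,-2,0,0,0,1.2,8,-85,-2,0,0,0,1.2,8,-89,-2,0,0,0,1.2,8,-89,-2,0,0,0,1.2,8,-89,-2,0,0,0,1.2,8]}}

```text
t: 14.4
ee_pos: [0.4738, 0.0035, 0.0521]
tcp_rot: [179.9, -0.0, 94.8]
ft_force: [-1.5, 2.7, 6.5]
width: 0.014
finger_force: 35.0
```

Run:
```python
from rig import env
from h import *
o,c=wcam(env);pickle.dump((o,c),open('w7.pkl','wb'));print(o['ee_pos'],o['tcp_rot'],o['ft_force'],o['width'])
s=env.read_camera('scene');pickle.dump(s,open('scene7.pkl','wb'))
w=cv2.resize(c['frame'],(480,360));b=cv2.resize(s['frame'][190:310,290:390],(300,360),interpolation=cv2.INTER_CUBIC)
cv2.imwrite('pics/w7.png',np.hstack([w,b]))
```

```text
[0.47384261 0.00347259 0.05214128] [ 1.79941217e+02 -3.63702500e-02  9.48021096e+01] [-1.48091388  2.68570642  6.46505109] 0.014011283160512632
```

View pics/w7.png

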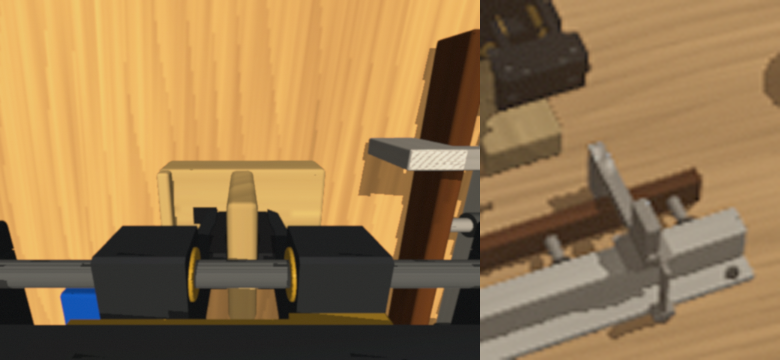

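Run:
```python
from h import *
o,c=load('w7')
fr=c['frame'].astype(int)
for u in (280,400,560,590): print(u,[(v,fr[v,u].tolist()) for v in range(208,236)] if u in(560,280) else '')
psi=np.radians(4.75);y=np.array([-np.sin(psi),np.cos(psi),0]);x=np.array([np.cos(psi),np.sin(psi),0]);O=np.array([.599,-.002,0])
for n,u,v,z in [('dock L top',280,225,.03),('dock L top',400,225,.03),('dock L bot',280,215.5,.0),('plate R top',560,226.5,.054),('plateR',600,226.5,.054),('plate L top',560,198,.054),('rear top corner',430,225,.03),('bar front bottom?',548,300,.035)]:
    q=onz(c,u,v,z)-O;print(n,(q@x*1e3).round(1),(q@y*1e3).round(1))
```

```text
280 [(208, [92, 165, 225]), (209, [92, 165, 224]), (210, [91, 165, 224]), (211, [92, 166, 225]), (212, [91, 164, 224]), (213, [88, 156, 213]), (214, [78, 138, 182]), (215, [72, 124, 158]), (216, [71, 122, 152]), (217, [72, 121, 151]), (218, [71, 121, 151]), (219, [71, 120, 151]), (220, [69, 118, 149]), (221, [71, 121, 151]), (222, [70, 121, 153]), (223, [71, 123, 155]), (224, [76, 132, 166]), (225, [84, 149, 187]), (226, [95, 167, 211]), (227, [104, 182, 225]), (228, [105, 185, 227]), (229, [104, 184, 226]), (230, [101, 180, 223]), (231, [103, 180, 223]), (232, [103, 179, 222]), (233, [102, 178, 221]), (234, [103, 178, 222]), (235, [101, 177, 221])]
400 
560 [(208, [197, 221, 230]), (209, [189, 214, 224]), (210, [177, 200, 214]), (211, [167, 188, 200]), (212, [170, 191, 204]), (213, [183, 205, 219]), (214, [193, 218, 227]), (215, [198, 221, 231]), (216, [200, 221, 230]), (217, [196, 220, 229]), (218, [190, 214, 225]), (219, [178, 200, 214]), (220, [169, 189, 203]), (221, [170, 189, 203]), (222, [172, 193, 206]), (223, [180, 201, 216]), (224, [188, 211, 223]), (225, [177, 199, 212]), (226, [139, 156, 167]), (227, [83, 94, 104]), (228, [32, 40, 53]), (229, [13, 24, 41]), (230, [11, 21, 40]), (231, [14, 22, 42]), (232, [9, 21, 41]), (233, [11, 25, 41]), (234, [15, 25, 41]), (235, [13, 25, 42])]
590 
dock L top -146.1 44.5
dock L top -88.1 44.5
dock L bot -149.6 42.5
plate R top -27.0 49.8
plateR -10.3 49.8
plate L top -29.1 61.7
rear top corner -73.6 44.5
bar front bottom? -13.0 7.1
```

Call:
{"op": "drive_tool", "data": {"plan": [1,4,0,0,0,0,8,2,12,0,0,0,0,8,3.5,22,0,0,0,0,8,3.5,32,0,0,0,0,8,3.5,42,0,0,0,0,8,3.5,50,0,0,0,0,8,3.5,57,0,0,0,0,8,3.5,60,0,0,0,0,8,3.5,60,0,0,0,0,8,3.5,60,0,0,0,0,8]}}

```text
t: 15.5
ee_pos: [0.528, 0.0101, 0.0521]
tcp_rot: [-179.4, 0.1, 94.7]
ft_force: [-8.8, -0.5, 13.6]
width: 0.0135
finger_force: 35.0
```

Run:
```python
from rig import env
from h import *
o,c=wcam(env);pickle.dump((o,c),open('w8.pkl','wb'));print(o['ee_pos'],o['tcp_rot'],o['ft_force'],o['width'])
cv2.imwrite('pics/w8.png',cv2.resize(c['frame'][150:390,180:500],(800,600),interpolation=cv2.INTER_CUBIC))
```

```text
[0.5279579  0.01007955 0.05212193] [-1.79449948e+02  6.55038750e-02  9.47139255e+01] [-8.76557512 -0.50136155 13.55650859] 0.013530704405720358
```

View pics/w8.png

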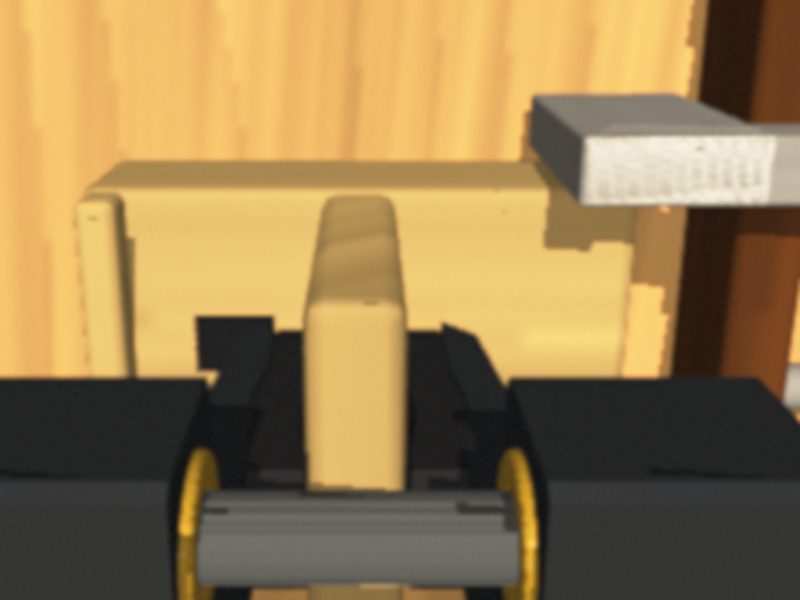

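The wrist view shows the dock's left edge at crop row 190 and the plate's right edge at row 205, so the gap is still about 3 mm. The bar is not yet touched. The dock is being pressed onto the desk with about 13 N, so I'll ease that off first.

Call:
{"op": "drive_tool", "data": {"plan": [0,0,-0.5,0,0,0,8,0,0,-1,0,0,0,8,0,0,-1,0,0,0,8]}}

```text
t: 15.85
ee_pos: [0.5331, 0.0114, 0.0523]
tcp_rot: [180.0, 0.0, 94.8]
ft_force: [-0.1, -0.0, -3.4]
width: 0.0135
finger_force: 35.0
```

Call:
{"op": "drive_tool", "data": {"plan": [0.5,2,0.3,0,0,0,8,1,4,0.3,0,0,0,8,1,6,0.3,0,0,0,8,1,6,0.3,0,0,0,8,1,6,0.3,0,0,0,8]}}

```text
t: 16.35
ee_pos: [0.5398, 0.0134, 0.0524]
tcp_rot: [179.9, -0.0, 94.8]
ft_force: [0.6, -0.0, -3.7]
width: 0.0137
finger_force: 35.0
```

```bash
cat > gap.py <<'E'
from rig import env
from h import *
o,c=wcam(env);pickle.dump((o,c),open('wl.pkl','wb'));print(o['ee_pos'].round(4),o['tcp_rot'].round(2),o['ft_force'].round(1))
g=cv2.cvtColor(c['frame'],cv2.COLOR_BGR2GRAY).astype(int)
psi=np.radians(4.75);y=np.array([-np.sin(psi),np.cos(psi),0]);x=np.array([np.cos(psi),np.sin(psi),0]);O=np.array([.599,-.002,0])
e=o['ee_pos']-O;print('tcp xf,yf',(e@x*1e3).round(1),(e@y*1e3).round(1))
def edge(u,a,b,s):
    d=np.diff(g[a:b,u-2:u+3].mean(1))*s; i=d.argmax(); w=d[max(i-2,0):i+3].clip(0); return a+.5+(np.arange(max(i-2,0),max(i-2,0)+len(w))@w)/w.sum(), d.max()
for u in (290,340):
    v,m=edge(u,214,240,1);q=onz(c,u,v,.03)-O;print('dock L',u,v.round(1),m,(q@x*1e3).round(1),(q@y*1e3).round(1))
for u in (430,450,470):
    v,m=edge(u,218,250,-1);q=onz(c,u,v,.054)-O;print('plate R',u,v.round(1),m,(q@x*1e3).round(1),(q@y*1e3).round(1))
for r in (160,180): print('bar row',r,g[r,420:500:2].tolist())
E
python3 gap.py
```

```text
[0.5398 0.0134 0.0524] [ 1.799e+02 -2.000e-02  9.479e+01] [ 0.6 -0.  -3.7]
tcp xf,yf -57.7 20.2
dock L 290 225.0 19.799999999999983 -74.7 48.9
dock L 340 225.0 19.599999999999994 -50.5 48.8
plate R 430 236.2 44.599999999999994 -14.0 50.0
plate R 450 236.7 65.2 -5.6 49.7
plate R 470 236.3 51.2 2.8 49.9
bar row 160 [208, 204, 199, 197, 201, 199, 151, 133, 110, 44, 31, 31, 31, 29, 28, 32, 30, 32, 50, 64, 71, 72, 72, 71, 70, 72, 72, 72, 75, 75, 75, 75, 81, 182, 208, 206, 204, 200, 197, 199]
bar row 180 [202, 198, 199, 205, 211, 213, 176, 124, 55, 30, 34, 30, 29, 29, 32, 31, 32, 50, 64, 71, 73, 72, 72, 71, 72, 72, 73, 75, 76, 76, 76, 105, 192, 204, 203, 200, 198, 200, 200, 200]
```

Call:
{"op": "drive_tool", "data": {"plan": [-0.3,0,0.3,0,0,0,8,-0.5,0,0.6,0,0,0,8,-0.5,0,0.6,0,0,0,8]}}

```text
t: 16.7
ee_pos: [0.54, 0.0132, 0.0523]
tcp_rot: [179.9, -0.0, 94.8]
ft_force: [1.3, 2.2, 0.8]
width: 0.0136
finger_force: 35.0
```

Call:
{"op": "drive_tool", "data": {"plan": [0,1,0,0,0,0,8,0,2,0,0,0,0,8,0,3,0,0,0,0,8,0,3,0,0,0,0,8]}}

```text
t: 17.1
ee_pos: [0.54, 0.0132, 0.0521]
tcp_rot: [-179.8, -0.0, 94.8]
ft_force: [-4.1, 3.5, 7.8]
width: 0.0136
finger_force: 35.0
```

Call:
{"op": "drive_tool", "data": {"plan": [0,1,0,0,0,0,8,0,2,0,0,0,0,8,0,3,0,0,0,0,8,0,3,0,0,0,0,8]}}

```text
t: 17.5
ee_pos: [0.5401, 0.0131, 0.0521]
tcp_rot: [-179.5, -0.0, 94.8]
ft_force: [-7.6, 2.0, 12.0]
width: 0.0135
finger_force: 35.0
```

Call:
{"op": "drive_tool", "data": {"plan": [0,1,0,0,0,0,8,0,2,0,0,0,0,8,0,3,0,0,0,0,8,0,3,0,0,0,0,8]}}

```text
t: 17.9
ee_pos: [0.5424, 0.0126, 0.0521]
tcp_rot: [-179.4, 0.0, 94.8]
ft_force: [-8.3, 0.6, 11.3]
width: 0.0134
finger_force: 35.0
```

Call:
{"op": "drive_tool", "data": {"plan": [0,0,-0.5,0,0,0,8,0,0,-0.9,0,0,0,8,0,0,-0.9,0,0,0,8,0,0,-0.9,0,0,0,8]}}

```text
t: 18.3
ee_pos: [0.5471, 0.0127, 0.0522]
tcp_rot: [-179.9, 0.0, 94.8]
ft_force: [-2.1, -1.2, -3.0]
width: 0.014
finger_force: 35.0
```

```bash
python3 gap.py
```

```text
[0.5471 0.0127 0.0522] [-1.7989e+02  3.0000e-02  9.4750e+01] [-2.1 -1.2 -3. ]
tcp xf,yf -50.5 18.9
dock L 290 225.0 20.0 -67.5 47.6
dock L 340 225.0 20.200000000000017 -43.4 47.6
plate R 430 233.4 36.20000000000002 -6.9 50.0
plate R 450 233.5 50.19999999999999 1.4 49.9
plate R 470 232.7 29.19999999999999 9.7 50.2
bar row 160 [214, 176, 133, 129, 80, 30, 32, 31, 29, 31, 30, 30, 37, 56, 66, 73, 72, 73, 70, 72, 71, 74, 73, 76, 76, 76, 74, 108, 195, 207, 203, 201, 198, 198, 190, 191, 189, 189, 186, 165]
bar row 180 [213, 203, 143, 95, 36, 32, 32, 30, 29, 28, 29, 34, 55, 67, 73, 74, 72, 71, 72, 72, 74, 73, 76, 77, 78, 79, 119, 199, 203, 200, 199, 201, 201, 200, 201, 199, 196, 193, 191, 198]
```

```bash
cat >> gap.py <<'E'
for r in (165,175,185):
    row=g[r-1:r+2].mean(0); b=[u for u in range(425,520) if row[u]<50]; 
    if not b: continue
    k=next(u for u in range(b[-1],600) if row[u]>140); ff=b[-1]+.5
    print('bar front/back top xf',[((onz(c,u,r,.035)-O)@x*1e3).round(1) for u in (ff,k-.5)])
E
python3 gap.py | tail -3
python3 - <<'E'
import re
s=open('gap.py').read().split("for r in (165")[1]
s="from h import *\no,c=load('w7')\ng=cv2.cvtColor(c['frame'],cv2.COLOR_BGR2GRAY).astype(int)\npsi=np.radians(4.75);x=np.array([np.cos(psi),np.sin(psi),0]);O=np.array([.599,-.002,0])\nfor r in (100"+s.replace('175,185','120,140').replace('425,520','540,635').replace('600','640')
import sys;sys.path.insert(0,'.')
import os;os.chdir('.');exec(s)
E
```

```text
bar front/back top xf [np.float64(3.0), np.float64(16.4)]
bar front/back top xf [np.float64(3.0), np.float64(16.0)]
bar front/back top xf [np.float64(2.9), np.float64(16.1)]Traceback (most recent call last):
  File "<stdin>", line 5, in <module>
  File "<string>", line 8, in <module>
StopIteration
```

Run:
```python
from h import *
o,c=load('w8')
g=cv2.cvtColor(c['frame'],cv2.COLOR_BGR2GRAY).astype(int)
psi=np.radians(4.75);x=np.array([np.cos(psi),np.sin(psi),0]);O=np.array([.599,-.002,0])
for r in (160,170,180):
    row=g[r-1:r+2].mean(0); b=[u for u in range(440,510) if row[u]<50]; k=next((u for u in range(b[-1],600) if row[u]>140),0)
    print(b[0],b[-1],k,[((onz(c,u,r,.035)-O)@x*1e3).round(1) for u in (b[-1]+.5,k-.5)])
```

```text
463 484 514 [np.float64(0.7), np.float64(13.6)]
462 483 513 [np.float64(0.8), np.float64(13.7)]
461 482 512 [np.float64(0.9), np.float64(13.9)]
```

Call:
{"op": "drive_tool", "data": {"plan": [0,2,-0.2,0,0,0,8,0,4,-0.4,0,0,0,8,0,6,-0.6,0,0,0,8,0,8,-0.8,0,0,0,8,0,10,-1,0,0,0,8,0,10,-1,0,0,0,8,0,10,-1,0,0,0,8]}}

```text
t: 19.1
ee_pos: [0.555, 0.0135, 0.0529]
tcp_rot: [-179.6, 0.0, 94.8]
ft_force: [-6.6, -1.6, -7.2]
width: 0.0137
finger_force: 35.1
```

```bash
python3 gap.py
```

```text
[0.555  0.0135 0.0529] [-1.7964e+02  2.0000e-02  9.4770e+01] [-6.6 -1.6 -7.2]
tcp xf,yf -42.6 19.1
dock L 290 225.4 20.200000000000017 -59.8 47.3
dock L 340 225.3 18.80000000000001 -35.5 47.4
plate R 430 232.8 28.19999999999999 1.1 50.2
plate R 450 233.4 52.0 9.5 50.0
plate R 470 232.6 27.80000000000001 17.8 50.3
bar row 160 [209, 174, 134, 124, 57, 31, 31, 31, 30, 32, 32, 32, 45, 64, 72, 74, 73, 72, 72, 72, 72, 73, 76, 77, 75, 77, 74, 153, 191, 191, 171, 153, 150, 147, 148, 150, 138, 124, 107, 93]
bar row 180 [214, 204, 138, 73, 31, 32, 31, 31, 31, 31, 29, 43, 62, 69, 73, 73, 73, 73, 72, 71, 72, 74, 76, 78, 79, 82, 175, 201, 198, 197, 193, 191, 198, 204, 203, 191, 128, 99, 92, 92]
bar front/back top xf [np.float64(10.3), np.float64(23.8)]
bar front/back top xf [np.float64(10.3), np.float64(23.8)]
bar front/back top xf [np.float64(10.7), np.float64(23.4)]
```

Call:
{"op": "drive_tool", "data": {"plan": [0,1.5,0,0,0,0,8,0,3,0.3,0,0,0,8,0,4.5,0.6,0,0,0,8,0,6,0.8,0,0,0,8,0,6,0.8,0,0,0,8,0,6,0.8,0,0,0,8]}}

```text
t: 19.75
ee_pos: [0.5591, 0.0138, 0.0526]
tcp_rot: [-179.4, 0.0, 94.8]
ft_force: [-10.6, -1.5, 0.3]
width: 0.0137
finger_force: 35.0
```

```bash
python3 gap.py
```

```text
[0.5591 0.0138 0.0526] [-1.7944e+02  2.0000e-02  9.4760e+01] [-10.6  -1.5   0.3]
tcp xf,yf -38.5 19.0
dock L 290 225.3 20.0 -55.8 47.4
dock L 340 220.0 2.4000000000000057 -31.6 50.0
plate R 430 232.9 28.80000000000001 5.1 50.3
plate R 450 233.5 50.0 13.4 50.0
plate R 470 232.8 23.0 21.7 50.3
bar row 160 [210, 176, 125, 120, 76, 33, 30, 33, 31, 31, 32, 28, 39, 60, 69, 74, 73, 73, 72, 72, 71, 74, 75, 75, 76, 76, 73, 98, 149, 148, 147, 149, 147, 128, 119, 98, 91, 91, 89, 92]
bar row 180 [202, 191, 134, 85, 36, 32, 33, 29, 30, 30, 31, 38, 57, 68, 73, 73, 74, 71, 71, 72, 71, 74, 76, 76, 79, 78, 125, 188, 193, 202, 205, 202, 164, 113, 95, 92, 91, 90, 92, 93]
bar front/back top xf [np.float64(14.7), np.float64(27.6)]
bar front/back top xf [np.float64(14.6), np.float64(27.7)]
bar front/back top xf [np.float64(14.6), np.float64(27.7)]
```

Call:
{"op": "drive_tool", "data": {"plan": [0,0.5,0,-0.2,0,0,8,0,0.8,0.2,-0.4,0,0,8,0,1,0.4,-0.6,0,0,8,0,1,0.4,-0.6,0,0,8,0,1,0.4,-0.6,0,0,8]}}

```text
t: 20.3
ee_pos: [0.5591, 0.0137, 0.0522]
tcp_rot: [-179.9, 0.0, 94.8]
ft_force: [-12.5, -1.6, 3.7]
width: 0.0134
finger_force: 35.0
```

```bash
python3 gap.py | grep -v row
```

```text
[0.5591 0.0137 0.0522] [-1.7993e+02  3.0000e-02  9.4760e+01] [-12.5  -1.6   3.7]
tcp xf,yf -38.5 19.0
dock L 290 226.3 27.80000000000001 -55.6 47.0
dock L 340 218.2 3.5999999999999943 -31.4 51.0
plate R 430 232.8 30.0 5.0 50.3
plate R 450 233.4 51.599999999999994 13.4 50.0
plate R 470 232.8 22.799999999999983 21.7 50.3
bar front/back top xf [np.float64(14.8), np.float64(27.8)]
bar front/back top xf [np.float64(14.8), np.float64(27.9)]
bar front/back top xf [np.float64(14.7), np.float64(27.9)]
```

Call:
{"op": "drive_tool", "data": {"plan": [0.5,0.5,-0.3,0,0,0,8,1,0.8,-0.4,0,0,0,8,1.5,1,-0.4,0,0,0,8,1.5,1,-0.4,0,0,0,8,1.5,1,-0.1,0,0,0,8,1.5,1,-0.1,0,0,0,8]}}

```text
t: 20.95
ee_pos: [0.5596, 0.0139, 0.0523]
tcp_rot: [-179.9, 0.1, 94.7]
ft_force: [-11.9, -5.2, 3.9]
width: 0.0136
finger_force: 35.0
```

```bash
python3 gap.py | grep -v row
```

```text
[0.5596 0.0139 0.0523] [-1.7988e+02  1.1000e-01  9.4700e+01] [-11.9  -5.2   3.9]
tcp xf,yf -37.9 19.1
dock L 290 225.9 20.799999999999983 -55.0 47.3
dock L 340 219.4 1.200000000000017 -30.8 50.5
plate R 430 233.0 28.000000000000014 5.6 50.3
plate R 450 233.5 50.2 14.0 50.0
plate R 470 232.8 26.200000000000017 22.3 50.3
bar front/back top xf [np.float64(15.4), np.float64(28.4)]
bar front/back top xf [np.float64(15.4), np.float64(28.5)]
bar front/back top xf [np.float64(15.3), np.float64(28.5)]
```

Call:
{"op": "drive_tool", "data": {"plan": [0.5,0.2,-0.2,0,0,0,8,1,0.2,-0.4,0,0,0,8,1,0.2,-0.4,0,0,0,8,1,0.2,-0.4,0,0,0,8]}}

```text
t: 21.4
ee_pos: [0.5597, 0.0142, 0.0525]
tcp_rot: [-179.9, 0.2, 94.7]
ft_force: [-12.6, -5.9, 1.5]
width: 0.0137
finger_force: 35.0
```

Call:
{"op": "drive_tool", "data": {"plan": [0.5,0,0,0,0,0,8,1,0,-0.2,0,0,0,8,1,0,-0.2,0,0,0,8,1,0,-0.2,0,0,0,8,0,0,0,0,0,0,8,-1,0,0.2,0,0,0,8,-1.5,0,0.3,0,0,0,8,-1.5,0,0.3,0,0,0,8]}}

```text
t: 22.2
ee_pos: [0.5598, 0.014, 0.0523]
tcp_rot: [-179.9, 0.1, 94.7]
ft_force: [-12.4, -3.5, 1.9]
width: 0.0137
finger_force: 35.0
```

```bash
python3 gap.py | grep -v row
```

```text
[0.5598 0.014  0.0523] [-1.7988e+02  7.0000e-02  9.4730e+01] [-12.4  -3.5   1.9]
tcp xf,yf -37.7 19.2
dock L 290 225.4 19.799999999999983 -54.8 47.6
dock L 340 229.0 3.4000000000000057 -30.6 45.8
plate R 430 233.2 27.799999999999983 5.8 50.3
plate R 450 233.7 44.599999999999994 14.2 50.0
plate R 470 233.0 24.400000000000006 22.5 50.4
bar front/back top xf [np.float64(15.6), np.float64(28.6)]
bar front/back top xf [np.float64(15.6), np.float64(28.6)]
bar front/back top xf [np.float64(15.5), np.float64(28.7)]
```

Call:
{"op": "drive_tool", "data": {"plan": [0,0,0.2,0,0,0,8,0,0,0.2,0,0,0,8,0,0,0.2,0,0,0,8,0,0,0.2,0,0,0,8,0,0,0.2,0,0,0,8,0,0,0.2,0,0,0,8]}}

```text
t: 22.85
ee_pos: [0.5598, 0.014, 0.0522]
tcp_rot: [-179.9, 0.1, 94.7]
ft_force: [-12.2, -3.9, 3.1]
width: 0.0138
finger_force: 35.0
```

```bash
python3 gap.py | grep -v row; python3 -c "
from rig import env
print(env.close_job())"
```

```text
[0.5598 0.014  0.0522] [-1.7988e+02  8.0000e-02  9.4730e+01] [-12.2  -3.9   3.1]
tcp xf,yf -37.8 19.2
dock L 290 225.4 19.599999999999994 -54.8 47.6
dock L 340 236.7 3.4000000000000057 -30.6 41.9
plate R 430 233.1 27.599999999999994 5.8 50.3
plate R 450 233.7 44.60000000000001 14.1 50.0
plate R 470 232.9 23.0 22.4 50.4
bar front/back top xf [np.float64(15.6), np.float64(28.5)]
bar front/back top xf [np.float64(15.5), np.float64(28.6)]
bar front/back top xf [np.float64(15.5), np.float64(28.6)]
the job is handed in; nothing more can be done
None
```

I handed the job in at about 23 s with the arm still holding the dock pressed: by camera, the stop was within about 1 mm of the clip, the dock stood on the desk square to the bar about 2.5 mm from the stop, and the bar was pressed back about 14.8 mm (12 N forward push at the wrist, including friction).

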